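# Load the leather press and lower its platen one true turn

## Robot

A 7-joint arm with a two-finger parallel gripper is mounted at the origin on the work surface. World frame = base frame: x ahead of the robot, y to its left, z up, the work surface at z = 0. Lengths are in m, angles in rad, forces in N, time in s.
With the tool pointing down it reaches from about 0.4 to 0.75 m from the base axis. Payload 19.5 kg.
Tool frame: the origin (TCP) lies at the very end of the fingers, on their centre line; the grasp point (between the pads) lies 19 mm behind it; z points along the fingers, y is the line along which they close (so a half turn about z gives the same grasp; the last joint's range is limited). The gripper opens to 85 mm and grips with 20 to 120 N. Pads are 22 mm wide; open, the fingers measure 114 mm over their backs; the gripper's body (76 mm by 85 mm) begins 54 mm behind the grasp point. The pads swing forward as they close: fully open they stand 13 mm farther back than shut.
Start: joints at [-1.323, 0.707, -0.028, 1.485, 0.022, 0.951, -0.075], TCP at [0.164, 0.551, 0.231] pointing down, gripper open.
Joint ranges: [-2.71, 2.71], [-0.32, 2.16], [-1.57, 1.52], [0, 2.45], [-1.46, 4.6], [0, 2.02], [-2.83, 2.83]. Speed limits (rad/s): [1.89, 1.89, 2.57, 2.57, 3.01, 3.01, 3.01].

## Interface

Orientations are given as a unit quaternion [x, y, z, w].
In Python, from cell import ctrl, planner, capture, camera_params, spotter gives the robot as it stands. Calls block until the motion is done:
- ctrl.reach(position, orientation): joint-space move of the TCP to a pose.
- ctrl.line_to(position, rot=None, vel=0.15, max_force=None): straight line of the TCP; rot=None keeps the orientation; vel is the mean speed in m/s. With max_force (N) it stops when the force on the tool has changed by that much, and returns True; else False.
- ctrl.set_joints(angles): joint-space move.
- ctrl.gripper_open() and ctrl.close(newtons=None): open the fingers fully, or close them until they stop; newtons is the grip in N (None keeps the last).
- ctrl.hold(seconds).
- planner.ik(position, orientation): joint angles nearest the present ones, or None.
- ctrl.get_state(): the state.
- capture(name): name is "scene" or "top" or "wrist"; returns the picture (384x512x3 uint8, red, green, blue); there is no depth.
- camera_params(name): a dict with "vfov" (degrees; the focal length in pixels is half the picture's height over the tangent of half this angle, whatever the lens; pixels are square), "cx", "cy" (the principal point, pixels), "R" (3x3) and "t" (3): a world point X has camera coordinates R X + t. Camera axes: x right, y down, z forward; pixel columns grow to the right and rows downward; lengths in m; the calibration is good to about 2 mm. The wrist camera is an equidistant fisheye: a pixel r from the principal point sees the ray r / f radians off the axis. A picture is of the moment at which its call begins: read the wrist's pose just before it. camera_params takes no time and is no camera call; for the wrist camera it gives the pose at the moment of the call.
A pose or a line that the arm cannot do raises ctrl.PlanningError and nothing moves.
- ctrl.hand_in(): hands the job in; it is judged then, once.
Trained networks look in the newest picture that a camera, given by its name, has taken for a name from the list of things; names that differ only in an ending like _2 or _b are one class to them, and where a whole thing is asked for, a point or a joint stands for the part that bears it (a point fixed in the world has none). Each returns a list of dicts, best first, with "score" (0 to 1); they miss things now and then, are a little off and sometimes report something else, mostly with a low value. They report only what shows in the picture. A call takes as long as a camera call. They do not tell look-alikes from the thing itself.
- spotter.outline_of(thing, camera): "pixels" (384x512 bool, what is visible of it) and "pixel" ([row, column] in pixels, amid what is visible of it).
The state is a dict: "clock": time; "q": joint angles; "qvel": joint speeds; "tau": joint torques, N m; "ee_pos": TCP position; "orientation": TCP orientation; "force": force on the tool from outside, world axes, zero at the start; "wrist_torque": the same for the moment, N m; "finger_gap": finger opening in m; "grasp_force": force on a finger pad.
Only numpy, scipy, OpenCV 4.12 (cv2) and the standard library are available. Lean on these libraries where they do the work, as an engineer would, in place of code of your own. Each camera call takes 0.05 s, during which the arm holds its last target. There are 200 camera calls.

## Task

Slide the stamping board fully home against the red stop of the bench press. Then turn the handwheel clockwise to lower the platen by one full turn of the screw: the wheel is loose on the screw, so take up its slack first and count the turn only from where the screw begins to move, and do not go past it. Leave the board home, let go of the wheel and leave everything else on the bench where it stands.

Things in the scene. Friction and masses are not known exactly. Their poses are not given: they have to be found in the camera images.
- press: fixed green bench press; bed 170 mm wide (x), from y=-240 to y=+85 mm, 20 mm high; origin on the table below the screw's axis, z up. Its +y is the way the board slides in. Steel guide rails 12 mm high run along the bed, inner faces at x=+-52.5 mm, outer at +-60. The screw starts fully raised.
- stop (a point): middle of the inner face of the red stop bar across the bed, at y=+60 mm of the press, 28 mm above the table; the bar reaches 36 mm above the table
- beam (a point): top centre of the press's crossbeam, 180 x 50 mm (x, y), between 115 and 155 mm above the table, on two 22 mm columns at x=+-73 mm, y=0; a boss and nuts on it reach 167 mm
- board_center (a point): centre (half-way up) of the loose stamping board: plywood 100 wide (x) x 200 long (y) x 18 mm thick, about 0.3 to 0.65 kg, brass plate 80 x 90 x 6 mm on top of its inner part. It lies flat on the bed between the rails (2.5 mm play each side), axes within 0.03 rad of the press's. With its inner end against the stop this point is at y=-40 mm of the press.
- board_end (a point): middle of the board's outer end face (100 x 18 mm), 100 mm from its centre; this face is pushed. When home it is at y=-140 mm of the press, only 48 mm outside the wheel's edge, so a tool pushing there may need to lean back, away from the wheel
- wheel_hub (a point): centre of the red handwheel on the vertical screw, 190 mm above the table at the rim's mid-height. Rim circle of radius 85 mm, bar 14 mm thick; three straight level spokes 12 mm thick, 120 degrees apart; hub 34 mm across, 22 mm high. Gaps between spokes are open, with nothing above 167 mm beneath. x axis: along the yellow spoke. Clockwise from above lowers the platen.
- wheel_mark (a point): yellow rim end of the yellow spoke, 85 mm from the hub's centre: shows the wheel's angle. The wheel is loose on its screw: it swings freely (under 2 N at mid-spoke) through 0.4 to 2.2 rad of slack clockwise (unknown, unseen); then its lug meets the screw and both turn together, stiffly (10 to 14 N to keep a spoke moving 48 mm from the axis, less once stopped). Both stay where left.
- platen_face (a point): centre of the underside of the steel platen (100 x 100 x 16 mm), driven straight down by the screw, 4 mm a turn; it stands still while the wheel is in its slack. Starts 51 mm above the table, 7 mm above the top of the brass plate
- spool_red: bystander: red thread spool standing upright, 43 mm diameter, 80 mm tall, origin at its foot
- spool_black: bystander: black thread spool, same size, origin at its foot
- spool_tan: bystander: tan thread spool, same size, origin at its foot
- twine: bystander: ball of twine with a flat foot, 112 mm diameter, 93 mm tall, origin at its foot
- pot: bystander: metal pot of brushes, 70 mm diameter, 185 mm tall with the brushes, origin at its foot
- mallet: bystander: hammer lying flat, 200 mm long, along its x axis
- case: bystander: dark closed pencil case, 70 x 180 x 28 mm, long along its y axis, origin at its underside
Not all that is in view belongs to the job. What is shaped like the part that bears board_center but purple or turquoise is not meant.

How it is judged:
By the outcome, as a careful person would: the job done as asked, in the order asked, and still so for the second after the job is handed in, with the robot touching nothing.
It also fails if it takes over 72 s, if anything falls off the work surface, if the arm or the gripper's body presses on something with over 40 N, if the wrist force passes 120 N, or if a joint passes its speed limit or range.

## Working session

There is one attempt and no reset: what is moved stays moved. The work goes in short steps, each a Python script; the robot and the scene stay as the last script left them, time stands still between calls to the robot, and variables do not carry over. Pictures are saved under pics/ and viewed, at most 10 in all, crops included, and the job is handed in when it is done.

```bash
ls; mkdir -p pics; python3 - <<'E'
from cell import ctrl,capture,camera_params
import cv2,numpy as np
for n in("scene","top"):
    im=capture(n); cv2.imwrite(f"pics/{n}0.png",im[:,:,::-1])
    p=camera_params(n); print(n,p)
s=ctrl.get_state();print(s)
E
```

```text
pics
scene {'vfov': 45.880818845650566, 'cx': 255.20697029106734, 'cy': 191.7546360506672, 'R': array([[-0.71748265,  0.69639692, -0.01581066],
       [ 0.59794429,  0.60408837, -0.52682053],
       [-0.35732516, -0.38743848, -0.84982949]]), 't': array([ 0.37216616, -0.1963225 ,  1.46582576])}
top {'vfov': 48.67941227936837, 'cx': 251.89691787946705, 'cy': 196.3949799032006, 'R': array([[ 1.20423948e-02, -9.99922822e-01,  3.05478778e-03],
       [-9.85294106e-01, -1.23868457e-02, -1.70417401e-01],
       [ 1.70442087e-01, -9.57630768e-04, -9.85367230e-01]]), 't': array([-0.00627905,  0.5137063 ,  1.24317681])}
{'clock': 0.1, 'q': array([-1.32267781,  0.70702939, -0.02761604,  1.48488528,  0.02197459,
        0.9509263 , -0.0755022 ]), 'qvel': array([-2.44681067e-03, -3.75383349e-04, -3.71958956e-05,  1.97436326e-04,
       -1.80298619e-03,  8.35238680e-04, -5.35673167e-04]), 'tau': array([ 2.26029391e-03, -8.84304857e+01,  1.23649511e+00, -2.36455625e+01,
        1.69709738e-02,  5.02382463e-03, -7.27685347e-05]), 'ee_pos': array([0.16425432, 0.55081677, 0.23089653]), 'orientation': array([ 1.44412334e-01,  9.89517485e-01, -4.69102506e-04, -6.45512622e-05]), 'force': array([0.49423312, 0.09931576, 0.1552428 ]), 'wrist_torque': array([-0.01883146,  0.06065406, -0.00172706]), 'grasp_force': 0.0, 'finger_gap': 0.08570527940542541}
```

```bash
python3 - <<'E'
import cv2
a=cv2.imread("pics/top0.png");cv2.imwrite("pics/top0b.png",cv2.resize(a,(800,600)))
a=cv2.imread("pics/scene0.png");cv2.imwrite("pics/scene0b.png",cv2.resize(a,(800,600)))
E
```

```text
(no output)
```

View pics/top0b.png

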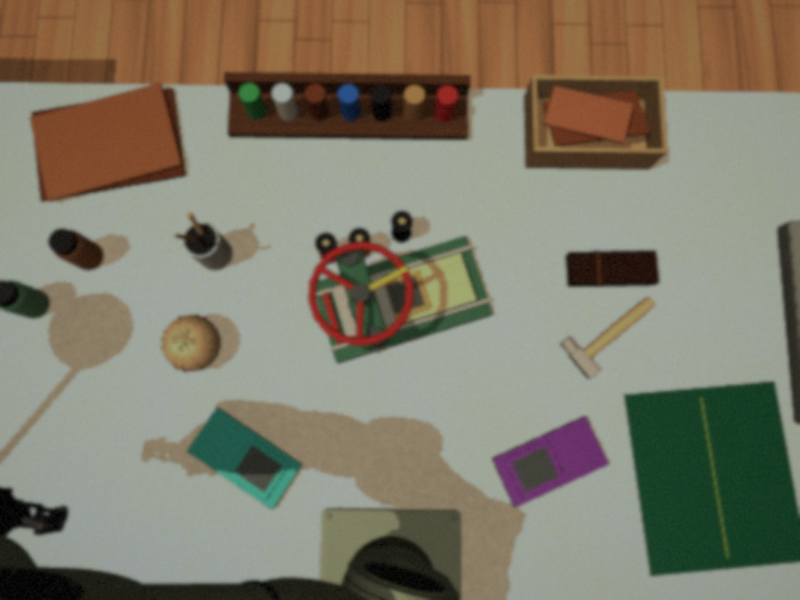

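View pics/scene0b.png

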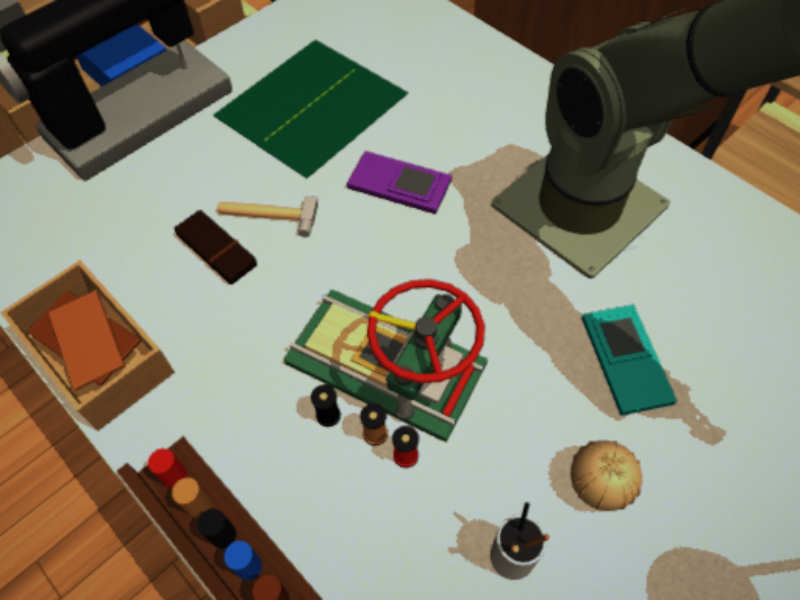

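The pictures show the press at about (360,295) in the top view. Its red stop is at the left (330,315), and the board's outer end is at about (470,275). The three spools stand just beyond the press at (325,245), (360,240) and (402,222). The purple and turquoise boards are decoys.

```bash
cat > h.py <<'E'
from cell import ctrl,planner,capture,camera_params,spotter
import numpy as np,cv2
from scipy.optimize import minimize
from scipy.spatial.transform import Rotation as Ro
def foc(p): return 192/np.tan(np.radians(p["vfov"])/2)
def proj(p,X):
    c=np.atleast_2d(X)@p["R"].T+p["t"]; f=foc(p)
    return np.c_[f*c[:,0]/c[:,2]+p["cx"],f*c[:,1]/c[:,2]+p["cy"]]
def back(p,uv,z):
    uv=np.atleast_2d(uv).astype(float);f=foc(p)
    d=np.c_[(uv[:,0]-p["cx"])/f,(uv[:,1]-p["cy"])/f,np.ones(len(uv))]@p["R"]
    o=-p["R"].T@p["t"]
    return o+d*((z-o[2])/d[:,2])[:,None]
def box(x0,x1,y0,y1,z0,z1): return np.array([[x,y,z] for x in(x0,x1) for y in(y0,y1) for z in(z0,z1)],float)
def T(P,X):
    c,s=np.cos(P[2]),np.sin(P[2]); X=np.atleast_2d(X)
    return np.c_[P[0]+c*X[:,0]-s*X[:,1],P[1]+s*X[:,0]+c*X[:,1],X[:,2]]
def fill(m,p,X):
    cv2.fillConvexPoly(m,cv2.convexHull(np.round(proj(p,X)*16).astype(np.int32)),1,shift=4)
E
cat > loc.py <<'E'
from h import *
import pickle
D={}
for n in("scene","top"):
    im=capture(n);D[n]={"im":im,"p":camera_params(n)}
    for t in("press","wheel_hub","board_center","spool_red","spool_black","spool_tan"):
        r=spotter.outline_of(t,n)
        D[n][t]=r
        print(n,t,[(round(q["score"],2),np.round(q["pixel"]),int(q["pixels"].sum())) for q in r])
pickle.dump(D,open("D.pkl","wb"))
E
python3 loc.py
```

```text
scene press [(0.96, array([231., 270.]), 5854)]
scene wheel_hub []
scene board_center [(0.89, array([232., 401.]), 2518), (0.83, array([220., 226.]), 1569), (0.79, array([117., 257.]), 1674)]
scene spool_red [(0.84, array([284., 261.]), 392)]
scene spool_black [(0.96, array([260., 210.]), 382)]
scene spool_tan [(0.69, array([270., 242.]), 364), (0.58, array([230., 269.]), 6002)]
top press [(0.65, array([192., 239.]), 5086)]
top wheel_hub [(0.74, array([184., 234.]), 1499), (0.33, array([191., 236.]), 5036)]
top board_center [(0.94, array([294., 353.]), 2319), (0.83, array([290., 153.]), 2400), (0.37, array([157., 206.]), 179)]
top spool_red [(0.5, array([157., 208.]), 183), (0.37, array([170., 390.]), 1382)]
top spool_black [(0.65, array([145., 255.]), 257)]
top spool_tan [(0.66, array([149., 228.]), 116)]
```

```bash
cat > fit.py <<'E'
from h import *
import pickle
D=pickle.load(open("D.pkl","rb"))
ang=np.linspace(0,2*np.pi,72)
def wheel(p,h,dil=1):
    m=np.zeros((384,512),np.uint8)
    X=np.c_[h[0]+.085*np.cos(ang),h[1]+.085*np.sin(ang),np.full(72,.19)]
    d=-(p["R"].T@p["t"]);dist=np.linalg.norm(d-X[0])
    cv2.polylines(m,[np.round(proj(p,X)*16).astype(np.int32)],True,1,thickness=max(1,int(round(.014*foc(p)/dist*dil))),shift=4,lineType=cv2.LINE_8)
    return m
cams=("scene","top")
for n in cams:
    hsv=cv2.cvtColor(D[n]["im"],cv2.COLOR_RGB2HSV);D[n]["hsv"]=hsv
    D[n]["red"]=(((hsv[...,0]<6)|(hsv[...,0]>172))&(hsv[...,1]>170)&(hsv[...,2]>90))
    D[n]["green"]=(hsv[...,0]>50)&(hsv[...,0]<85)&(hsv[...,1]>90)
    D[n]["rs"]=cv2.GaussianBlur(D[n]["red"].astype(np.float32),(0,0),1.2)
def cw(h,cs=cams):
    c=0
    for n in cs:
        p=D[n]["p"];X=np.c_[h[0]+.085*np.cos(ang),h[1]+.085*np.sin(ang),np.full(72,.19)]
        uv=proj(p,X).astype(np.float32)
        c-=cv2.remap(D[n]["rs"],uv[:,:1],uv[:,1:],1).sum()
    return c
h0=back(D["top"]["p"],[360*.64,292*.64],.19)[0]
for cs in(cams,("scene",),("top",)):
    r=min((minimize(cw,h0[:2]+d,args=(cs,),method="Nelder-Mead",options={"initial_simplex":h0[:2]+d+np.array([[0,0],[.01,0],[0,.01]])}) for d in np.random.default_rng(0).normal(0,.01,(6,2))),key=lambda r:r.fun)
    print("hub",cs,r.x,r.fun)
    if cs==cams:h=r.x
boxes=[box(-.085,.085,-.24,.085,0,.02),box(-.09,.09,-.025,.025,.115,.155),box(-.084,-.062,-.011,.011,.02,.12),box(.062,.084,-.011,.011,.02,.12)]
def masks(n):
    P=D[n]; ign=cv2.dilate(wheel(P["p"],h,2),np.ones((3,3)))>0
    for s in("spool_red","spool_black","spool_tan"):
        for q in P[s][:1]: ign|=cv2.dilate(q["pixels"].astype(np.uint8),np.ones((5,5)))>0
    return P["press"][0]["pixels"],ign
M={n:masks(n) for n in cams}
def cp(P,cs=cams):
    c=0
    for n in cs:
        m=np.zeros((384,512),np.uint8)
        for b in boxes: fill(m,D[n]["p"],T(P,b))
        # inside wheel disk only compare green model; board counts inside bed
        uv=cv2.GaussianBlur(m.astype(np.float32),(0,0),1);t=obs[n]
        c+=(np.abs(uv-t)*~M[n][1]).sum()
    return c
obs={}
for n in cams:
    # silhouettes: press mask plus everything enclosed
    k=M[n][0].astype(np.uint8)
    bc=[q for q in D[n]["board_center"]]
    for q in bc:
        # board on press: the one near press mask
        if np.hypot(*(np.array(q["pixel"])-D[n]["press"][0]["pixel"]))<60 and D[n]["hsv"][...,1][q["pixels"]].mean()>0 and n=="scene": k|=q["pixels"].astype(np.uint8)
    k=cv2.morphologyEx(k,cv2.MORPH_CLOSE,np.ones((7,7)))
    cs,_=cv2.findContours(k,cv2.RETR_EXTERNAL,cv2.CHAIN_APPROX_NONE);f=np.zeros_like(k);cv2.drawContours(f,cs,-1,1,-1)
    obs[n]=cv2.GaussianBlur(f.astype(np.float32),(0,0),1)
for cs in(cams,("scene",),("top",)):
    r=min((minimize(cp,[h[0],h[1],y],args=(cs,),method="Nelder-Mead",options={"initial_simplex":np.array([h[0],h[1],y])+np.vstack([np.zeros(3),np.diag([.01,.01,.1])])}) for y in(.1,.2,.3,.4)),key=lambda r:r.fun)
    print("press",cs,r.x,r.fun)
    if cs==cams:P=r.x
# yellow spoke angle
for n in cams:
    hs=D[n]["hsv"];best=[]
    yl=cv2.GaussianBlur(((hs[...,0]>22)&(hs[...,0]<33)&(hs[...,1]>190)&(hs[...,2]>120)).astype(np.float32),(0,0),1)
    for a in np.arange(-np.pi,np.pi,.02):
        rr=np.linspace(.03,.085,30);X=np.c_[h[0]+rr*np.cos(a),h[1]+rr*np.sin(a),np.full(30,.19)]
        uv=proj(D[n]["p"],X).astype(np.float32);best.append((cv2.remap(yl,uv[:,:1],uv[:,1:],1).sum(),a))
    print("spoke",n,max(best))
# spools: heads at z=.08
for s in("spool_red","spool_black","spool_tan"):
    for n in cams: print(s,n,[back(D[n]["p"],q["pixel"][::-1],.045 if n=="scene" else .055)[0].round(3) for q in D[n][s][:1]])
V=[]
for n in cams:
    im=cv2.resize(D[n]["im"][:,:,::-1].copy(),None,fx=4,fy=4,interpolation=cv2.INTER_CUBIC)
    def ln(X,col):
        cv2.polylines(im,[np.round((proj(D[n]["p"],X)+.5)*4).astype(int)],True,col,1)
    X=np.c_[h[0]+.085*np.cos(ang),h[1]+.085*np.sin(ang),np.full(72,.19)];ln(X,(255,0,0))
    ln(T(P,[[-.085,-.24,.02],[.085,-.24,.02],[.085,.085,.02],[-.085,.085,.02]]),(255,0,255))
    ln(T(P,[[-.09,-.025,.155],[.09,-.025,.155],[.09,.025,.155],[-.09,.025,.155]]),(255,255,0))
    for y in(-.14,-.16,-.18,-.2,-.22): ln(T(P,[[-.05,y,.038],[.05,y,.038]]),(255,255,255))
    c=((proj(D[n]["p"],T(P,[[0,-.07,.05]]))[0])*4).astype(int)
    V.append(im[c[1]-290:c[1]+290,c[0]-200 if n=="x" else c[0]-395:c[0]+395])
    cv2.imwrite(f"pics/fit_{n}.png",V[-1])
np.save("P.npy",P);np.save("hub.npy",h)
E
python3 fit.py; python3 -c "
import cv2,numpy as np
a=cv2.imread('pics/fit_scene.png')[90:500,150:560];b=cv2.imread('pics/fit_top.png')[100:510,180:570]
s=np.hstack([a,b]);print(s.shape);cv2.imwrite('pics/fit2.png',s[:,:800])"
```

```text
hub ('scene', 'top') [0.51307947 0.05725146] -121.32550811767578
hub ('scene',) [0.51289184 0.05679605] -65.51626586914062
hub ('top',) [0.51324618 0.05775076] -56.106475830078125
press ('scene', 'top') [0.51234776 0.05828693 0.31915937] 810.3897705078125
press ('scene',) [0.5087106  0.05380033 0.31910517] 552.433349609375
press ('top',) [0.51306053 0.06060094 0.31306209] 103.86991882324219
spoke scene (np.float32(23.935236), np.float64(-1.1015926535897913))
spoke top (np.float32(0.0), np.float64(3.1384073464102125))
spool_red scene [array([0.626, 0.132, 0.045])]
spool_red top [array([0.631, 0.135, 0.055])]
spool_black scene [array([ 0.675, -0.01 ,  0.045])]
spool_black top [array([ 0.672, -0.007,  0.055])]
spool_tan scene [array([0.634, 0.069, 0.045])]
spool_tan top [array([0.657, 0.075, 0.055])]
(410, 800, 3)
```

View pics/fit2.png

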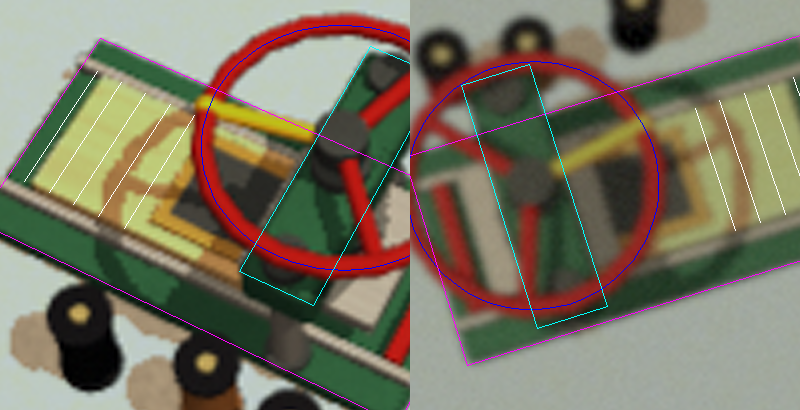

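The overlay fits: hub circle, bed outline and beam all match in both views. The board's end lies at press y≈-0.218, so it needs about 78 mm of travel. Next I check the inverse kinematics, then do the push.

```bash
cat >> h.py <<'E'
P=np.array([.5128,.0577,.317]); HUB=P[:2]
xp=np.array([np.cos(P[2]),np.sin(P[2]),0]);yp=np.array([-xp[1],xp[0],0])
def W(x,y,z): return T(P,[[x,y,z]])[0]
def ori(lean,s=1):
    z=np.array([0,0,-np.cos(lean)])+np.sin(lean)*yp; y=s*xp
    return Ro.from_matrix(np.c_[np.cross(y,z),y,z]).as_quat()
E
python3 - <<'E'
from h import *
for l in(.2,.3,.4):
  for s in(1,-1):
    print(l,s,[None if (q:=planner.ik(W(0,y,z),ori(l,s))) is None else q.round(2) for y,z in((-.275,.25),(-.275,.027),(-.15,.027))])
for s in(1,-1):
    print(s,[None if (q:=planner.ik(np.r_[HUB+.048*np.array([np.cos(a),np.sin(a)]),.174],ori(0,s))) is None else q.round(2)[[0,4,5,6]] for a in np.arange(0,6.28,.8)])
E
```

```text
0.2 1 [array([ 0.35,  0.87,  0.01,  1.05, -0.17,  1.36,  0.72]), array([ 0.46,  1.13, -0.27,  1.25,  0.11,  0.9 ,  0.58]), array([ 0.31,  1.04, -0.24,  1.57,  0.05,  0.64,  0.45])]
0.2 -1 [array([ 0.  ,  1.13,  1.3 ,  1.06, -1.11,  1.76, -1.83]), array([-0.03,  1.45,  1.3 ,  1.27, -1.38,  1.55, -1.62]), array([-0.27,  1.43,  1.3 ,  1.59, -1.42,  1.5 , -1.55])]
0.3 1 [array([ 0.4 ,  0.92, -0.05,  0.95, -0.19,  1.47,  0.73]), array([ 0.52,  1.17, -0.34,  1.15,  0.09,  1.03,  0.61]), array([ 0.38,  1.08, -0.32,  1.5 ,  0.03,  0.74,  0.5 ])]
0.3 -1 [array([ 0.07,  1.16,  1.3 ,  0.97, -1.17,  1.88, -1.85]), array([ 0.03,  1.47,  1.3 ,  1.17, -1.4 ,  1.66, -1.66]), array([ 0.73,  1.4 , -1.35,  1.49,  1.09,  1.26,  2.82])]
0.4 1 [array([ 0.45,  0.97, -0.11,  0.85, -0.21,  1.58,  0.72]), array([ 0.56,  1.23, -0.4 ,  1.05,  0.07,  1.16,  0.65]), array([ 0.45,  1.12, -0.39,  1.43,  0.01,  0.84,  0.54])]
0.4 -1 [array([ 0.13,  1.2 ,  1.3 ,  0.87, -1.24,  2.  , -1.89]), array([ 0.09,  1.5 ,  1.3 ,  1.07, -1.42,  1.76, -1.7 ]), array([-0.16,  1.47,  1.3 ,  1.46, -1.43,  1.71, -1.56])]
1 [array([-0.21, -0.11,  0.78,  0.26]), array([-0.28, -0.11,  0.75,  0.2 ]), array([-0.33, -0.12,  0.68,  0.17]), array([-0.31, -0.12,  0.6 ,  0.18]), array([-0.24, -0.11,  0.56,  0.24]), array([-0.16, -0.09,  0.59,  0.3 ]), array([-0.13, -0.09,  0.67,  0.32]), array([-0.16, -0.1 ,  0.75,  0.3 ])]
-1 [array([0.22, 0.69, 0.99, 2.68]), array([0.15, 0.68, 0.96, 2.61]), array([0.13, 0.69, 0.89, 2.53]), array([0.16, 0.7 , 0.81, 2.49]), array([0.23, 0.72, 0.78, 2.52]), array([0.31, 0.72, 0.81, 2.61]), array([0.33, 0.71, 0.89, 2.68]), array([0.28, 0.7 , 0.96, 2.71])]
```

```bash
python3 - <<'E'
from h import *
s=ctrl.get_state()
ctrl.line_to([s["ee_pos"][0],s["ee_pos"][1],.36],vel=.25)
ctrl.close(30)
o=ori(.3)
ctrl.reach(W(0,-.275,.30),o)
ctrl.line_to(W(0,-.275,.027),vel=.25)
f0=ctrl.get_state()["force"]
hit=ctrl.line_to(W(0,-.20,.027),vel=.06,max_force=12)
def st(t):
    s=ctrl.get_state();d=s["ee_pos"]-np.r_[P[:2],0];print(t,s["clock"].__round__(2),"press xy",(d@xp).round(4),(d@yp).round(4),s["ee_pos"][2].round(4),(s["force"]-f0).round(1))
st(hit)
hit=ctrl.line_to(W(0,-.13,.027),vel=.035,max_force=15)
st(hit)
im=capture("top");cv2.imwrite("pics/t1.png",cv2.resize(im[120:250,150:350],None,fx=4,fy=4,interpolation=2)[:,:,::-1])
E
```

```text
False 7.95 press xy -0.0001 -0.2 0.0269 [-1.3 -0.  -0.2]
True 9.3 press xy -0.0 -0.1502 0.0269 [ 1.8 -2.8  2.3]
```

View pics/t1.png

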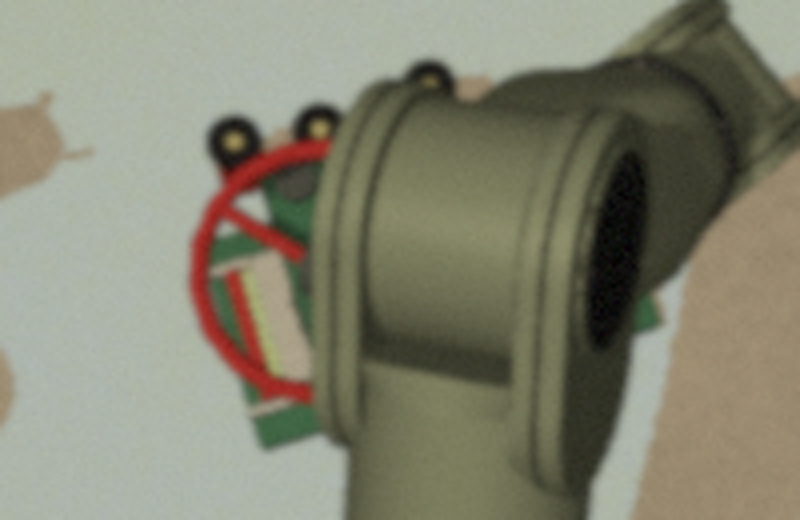

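The board's inner end, a pale strip at about (262,310), now lies against the red stop bar (245,320). I press again to confirm, then back off and look.

```bash
python3 - <<'E'
from h import *
f0=ctrl.get_state()["force"]
def st(t):
    s=ctrl.get_state();d=s["ee_pos"]-np.r_[P[:2],0];print(t,s["clock"].__round__(2),"press xy",(d@xp).round(4),(d@yp).round(4),s["ee_pos"][2].round(4),(s["force"]-f0).round(1))
hit=ctrl.line_to(W(0,-.14,.027),vel=.015,max_force=18);st(hit)
ctrl.line_to(W(0,-.20,.027),vel=.1);ctrl.line_to(W(0,-.26,.30),vel=.3);
ctrl.reach(np.r_[HUB+[.048,0],.30],ori(0)); st("")
ctrl.line_to(np.r_[HUB+.048*np.array([np.cos(-.05),np.sin(-.05)]),.215],vel=.15); st("")
for n in("top","scene"):
    im=capture(n);p=camera_params(n);c=proj(p,W(0,-.06,.05))[0].astype(int)
    cv2.imwrite(f"pics/{n}2.png",cv2.resize(im[c[1]-70:c[1]+70,c[0]-50 if n=="x" else c[0]-70:c[0]+70],None,fx=3,fy=3,interpolation=2)[:,:,::-1])
a=np.hstack([cv2.imread("pics/top2.png"),cv2.imread("pics/scene2.png")]);cv2.imwrite("pics/c2.png",cv2.resize(a,(800,400)))
E
```

```text
True 9.72 press xy -0.0001 -0.1503 0.0269 [ 0.8 -0.1  0.8]
 12.52 press xy 0.0454 -0.0161 0.2998 [-1.2  3.4 -3.2]
 13.23 press xy 0.045 -0.0179 0.2157 [-1.1  3.7 -1.7]
```

View pics/c2.png

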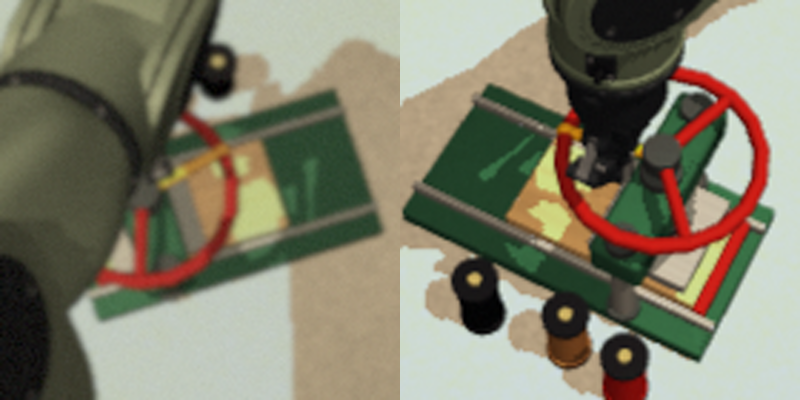

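Both views show the board touching the red stop with the wheel unmoved, and the fingertip sits in the gap clockwise-behind the yellow spoke. Now I descend and take up the slack.

```bash
cat >> h.py <<'E'
R0=.048;ZT=.174
def C(a): return np.r_[HUB+R0*np.array([np.cos(a),np.sin(a)]),ZT]
def ft(b,a):
    s=ctrl.get_state(); f=s["force"]-b; return f@np.array([-np.sin(a),np.cos(a),0])
def tang():
    d=ctrl.get_state()["ee_pos"][:2]-HUB; return np.arctan2(d[1],d[0])
E
python3 - <<'E'
from h import *
print(ctrl.line_to(C(-.05),vel=.08,max_force=8))
ctrl.hold(.2);b=ctrl.get_state()["force"];np.save("b.npy",b)
a=-.05;L=[]
while a>-3.7:
    a-=.12
    hit=ctrl.line_to(C(a),vel=.04,max_force=6)
    ctrl.hold(.03);t=ft(b,tang());L.append((round(a,2),bool(hit),round(float(t),1)))
    if hit or t>4.5: break
print(L);print("ang",tang(),ctrl.get_state()["clock"],ctrl.get_state()["ee_pos"],ctrl.get_state()["force"]-b)
E
```

```text
False
[(-0.17, False, -0.7), (-0.29, False, -1.0), (-0.41, False, -0.8), (-0.53, False, -0.4), (-0.65, False, -0.3), (-0.77, False, -0.8), (-0.89, False, -0.6), (-1.01, False, -1.1), (-1.13, False, -0.8), (-1.25, False, -0.3), (-1.37, False, -0.8), (-1.49, False, -0.7), (-1.61, False, -0.2), (-1.73, True, 2.3)]
ang -1.694200998466007 18.6667 [0.50686058 0.00981498 0.17406467] [ 1.98895919 -3.00154579 -0.53566852]
```

```bash
python3 - <<'E'
from h import *
b=np.load("b.npy");a=tang();L=[]
for i in range(8):
    a-=.02;ctrl.line_to(C(a),vel=.015);ctrl.hold(.03);L.append((round(a,3),round(tang(),3),round(float(ft(b,a)),1)))
    if ft(b,a)>8:break
print(L,ctrl.get_state()["clock"])
im=capture("scene");p=camera_params("scene");c=proj(p,np.r_[HUB,.19])[0].astype(int)
cv2.imwrite("pics/s3.png",cv2.resize(im[c[1]-60:c[1]+60,c[0]-70:c[0]+70],None,fx=5,fy=5,interpolation=2)[:,:,::-1])
E
```

```text
[(np.float64(-1.714), np.float64(-1.704), 5.3), (np.float64(-1.734), np.float64(-1.715), 7.8), (np.float64(-1.754), np.float64(-1.732), 7.7), (np.float64(-1.774), np.float64(-1.751), 9.0)] 19.8
```

View pics/s3.png

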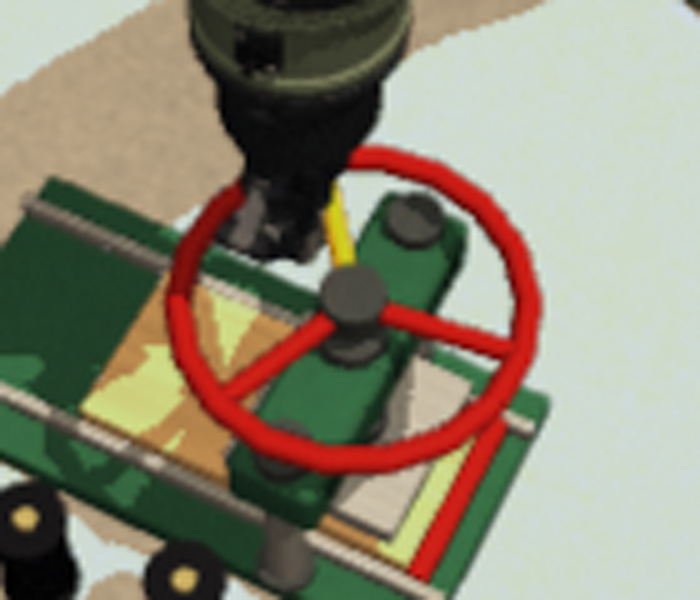

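The wheel's slack is taken up: it turned about 1.0 rad freely, and the force then plateaus at about 8 N from TCP angle ≈ -1.71. The tool keeps its orientation, so one full turn ends at the same TCP angle minus 2π, about -7.99.

```bash
python3 - <<'E'
from h import *
b=np.load("b.npy");a=-1.774;L=[]
while a>-7.85:
    a-=.1;ctrl.line_to(C(a),vel=.05);L.append(round(float(ft(b,a)),1))
    if np.linalg.norm(ctrl.get_state()["force"]-b)>45: print("big");break
un=lambda:tang()-2*np.pi*np.round((tang()-a)/2/np.pi)
print(L);print(a,un(),ctrl.get_state()["clock"])
im=capture("scene");p=camera_params("scene");c=proj(p,np.r_[HUB,.19])[0].astype(int)
cv2.imwrite("pics/s4.png",cv2.resize(im[c[1]-60:c[1]+60,c[0]-70:c[0]+70],None,fx=5,fy=5,interpolation=2)[:,:,::-1])
E
```

```text
[6.8, 7.8, 8.5, 8.8, 7.9, 7.3, 7.1, 7.8, 9.0, 9.1, 9.4, 8.7, 9.4, 9.8, 9.6, 9.7, 9.0, 8.5, 7.5, 7.9, 7.1, 6.0, 7.1, 8.6, 8.8, 8.2, 7.9, 7.9, 7.5, 7.6, 6.5, 6.9, 7.5, 6.7, 6.4, 7.0, 6.8, 6.3, 6.8, 6.3, 8.1, 7.1, 7.6, 7.3, 8.8, 9.3, 9.5, 7.7, 8.4, 6.8, 7.1, 5.4, 6.8, 6.9, 7.7, 7.5, 7.3, 7.1, 7.8, 5.6, 5.7]
-7.873999999999988 -7.857986855253277 35.1
```

View pics/s4.png

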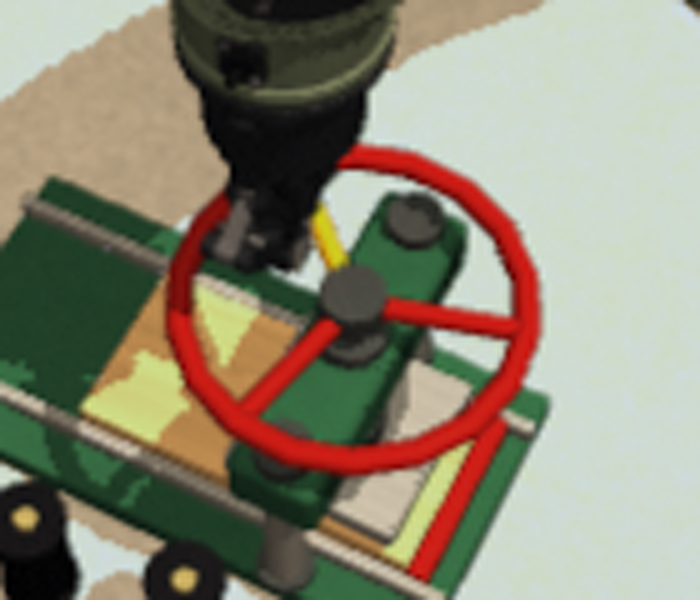

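The wheel is just short of its earlier pose, with the yellow spoke at (328,235) against (340,225) before. I finish the last 0.13 rad, back off, lift clear and check.

```bash
python3 - <<'E'
from h import *
b=np.load("b.npy");a=-7.874
un=lambda:tang()-2*np.pi*np.round((tang()-a)/2/np.pi)
while un()>-7.983:
    a-=min(.03,max(.006,un()+7.985));ctrl.line_to(C(a),vel=.02);ctrl.hold(.03)
e=un();print("end",a,e,"turn",-1.705-e)
ctrl.line_to(C(a+.3),vel=.05)
p0=C(a+.3);ctrl.line_to(np.r_[p0[:2],.30],vel=.15)
ctrl.reach([.40,-.25,.35],ori(0)) 
print(ctrl.get_state()["clock"])
for n in("top","scene"):
    im=capture(n);p=camera_params(n);c=proj(p,W(0,-.04,.05))[0].astype(int)
    cv2.imwrite(f"pics/{n}5.png",cv2.resize(im[c[1]-70:c[1]+70,c[0]-70:c[0]+70],(400,400),interpolation=2)[:,:,::-1])
    hs=cv2.cvtColor(im,cv2.COLOR_RGB2HSV);yl=cv2.GaussianBlur(((hs[...,0]>20)&(hs[...,0]<33)&(hs[...,1]>190)&(hs[...,2]>120)).astype(np.float32),(0,0),1)
    rr=np.linspace(.03,.085,30);B=[]
    for t in np.arange(-np.pi,np.pi,.02):
        uv=proj(p,np.c_[HUB[0]+rr*np.cos(t),HUB[1]+rr*np.sin(t),np.full(30,.188)]).astype(np.float32);B.append((cv2.remap(yl,uv[:,:1],uv[:,1:],1).sum(),t))
    print(n,max(B))
cv2.imwrite("pics/c5.png",np.hstack([cv2.imread("pics/top5.png"),cv2.imread("pics/scene5.png")]))
E
```

```text
end -8.010725681780624 -7.9860087433674 turn 6.2810087433674
39.1083
top (np.float32(0.0), np.float64(3.1384073464102125))
scene (np.float32(26.020552), np.float64(-2.121592653589792))
```

View pics/c5.png

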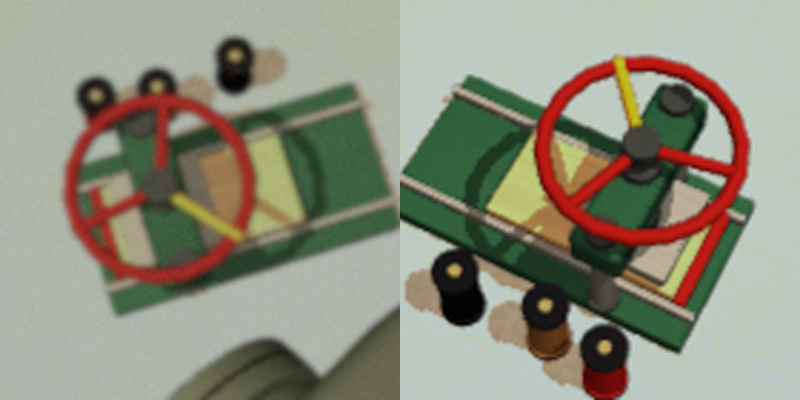

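The board is against the stop, the yellow mark is at -2.12 rad (1.02 rad of slack plus one turn), the spools are in place and the arm is clear.

```bash
python3 -c "
from cell import ctrl
print(ctrl.hand_in())"
```

```text
the job is handed in; nothing more can be done
None
```

The job is handed in at about 39 s of the 72 s limit: the board is home against the red stop, and the wheel was turned clockwise through about 1.0 rad of slack plus one full screw turn (6.28 rad by arm position) and let go, with the spools still standing and the arm clear.

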